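# Load the steamer with glass jars, lid on, set the heat with the inner knob

### The arm

A 6-joint arm with a two-finger parallel gripper is mounted at the origin on the work surface. World frame = base frame: x ahead of the robot, y to its left, z up, the work surface at z = 0. Lengths are in m, angles in rad, forces in N, time in s.
With the tool pointing down it reaches from about 0.375 to 0.925 m from the base axis. Payload 5.7 kg.
Tool frame: the origin (TCP) lies at the centre of the arm's flange, where the gripper is bolted on; the fingertips stand 182 mm ahead of it and the grasp point (between the pads) lies 163 mm ahead of it; z points along the fingers, y is the line along which they close (so a half turn about z gives the same grasp; the last joint's range is limited). The gripper opens to 88 mm and grips with 3 to 60 N. Pads are 20 mm wide; open, the fingers measure 115 mm over their backs; the gripper's body (75 mm by 178 mm) begins 61 mm behind the grasp point.
Start: joints at [1.132, 0.359, 1.51, -0, 1.272, -0.115], TCP at [0.191, 0.569, 0.405] pointing down, gripper open.
Joint ranges: [-2.97, 2.97], [-1.01, 2.36], [0.21, 2.38], [-0.96, 4.11], [0.2, 2.71], [-2.98, 2.98]. Speed limits (rad/s): [2.39, 2.39, 3.14, 3.14, 3.14, 3.14].

### API

Orientations are given as a rotation vector (axis times angle).
In Python, from plant import ctrl gives the robot as it stands. Calls block until the motion is done:
- ctrl.move_ptp(position, orientation): joint-space move of the TCP to a pose.
- ctrl.move_l(position, rotation=None, max_speed=0.15, threshold=None): straight line of the TCP; rotation=None keeps the orientation; max_speed is the mean speed in m/s. With threshold (N) it stops when the force on the tool has changed by that much, and returns True; else False.
- ctrl.movej(angles): joint-space move.
- ctrl.gripper_to(opening, newtons=None): opening from 0.0 (shut) to 1.0 (fully open); newtons is the grip in N (None keeps the last); returns when the fingers have stopped.
- ctrl.hold(seconds).
- ctrl.inverse_kinematics(position, orientation): joint angles nearest the present ones, or None.
- ctrl.sense(): the state.
- ctrl.capture(name): name is "scene" or "side" or "wrist"; returns the picture (384x512x3 uint8, red, green, blue); there is no depth.
- ctrl.calibration(name): a dict with "mtx" (3x3 intrinsics, pixels), "k1" (the pictures are not rectified: a ray, as slopes to the right and down, at radius r is drawn at 1 + k1 r^2 times it, then the intrinsics apply), "world_from_camera" (4x4, takes a point from camera to world coordinates). Camera axes: x right, y up, looking along -z (the intrinsics and any distortion apply to the point x, -y, -z); pixel columns grow to the right and rows downward; lengths in m; the calibration is good to about 2 mm. A picture is of the moment at which its call begins: read the wrist's pose just before it. calibration takes no time and is no camera call; for the wrist camera it gives the pose at the moment of the call.
A pose or a line that the arm cannot do raises ctrl.Unreachable and nothing moves.
- ctrl.finish_job(): hands the job in; it is judged then, once.
The state is a dict: "t": time; "joint_positions": joint angles; "joint_velocities": joint speeds; "effort": joint torques, N m; "ee_pos": TCP position; "ee_rot": TCP orientation; "force": force on the tool from outside, world axes, zero at the start; "moment": the same for the moment, N m; "width": opening from 0.0 (shut) to 1.0 (fully open); "finger_force": force on a finger pad.
Only numpy, scipy, OpenCV 4.12 (cv2) and the standard library are available. Lean on these libraries where they do the work, as an engineer would, in place of code of your own. Each camera call takes 0.05 s, during which the arm holds its last target. There are 200 camera calls.

### The job

Sterilise the glass jars: take the lid off the steamer, stand every jar from the draining board upright on the rack inside, one to a slot, holding the thin glass gently and setting it down, not dropping it, then put the lid back so that it sits properly down on the rim. Last of all, when the lid is on, turn the inner heat knob of the hob to the two-dot mark without disturbing the outer zone ring around it. Leave everything else on the counter where it is.

Things in the scene. Friction and masses are not known exactly. Their poses are not given: they have to be found in the camera images.
- hob: portable electric hob, 300 mm (x) by 430 mm (y) by 50 mm high, fixed to the counter, black glass top; origin at the centre of its underside. Its cooking zone, under the steamer, is centred at about its own (0, +90) mm; the control is at its own (0, -150) mm on the top, a double knob with a vertical axis: a wide low aluminium ring below and a narrower black knob rising from its middle.
- knob_top (a point): centre of the top face of the inner (heat) knob, on the common axis, 106 mm above the counter. The inner knob is a ribbed black cylinder 37 mm across that rises 37 mm above the outer ring; the outer ring is 62 mm across, 18 mm high, its top 37 mm below this point. A white line on the knob's top and down its side is the pointer.
- heat_knob (a joint): angle of the inner (heat) knob, rad, growing clockwise seen from above. 0 = off: pointer to the hob's +x (white bar printed on the glass). White dots are printed round the control: one dot (low) at 1.047, two dots (medium) at 2.094, three dots (high) at 3.142. It stays where it is left, light friction (0.03 N m), no clicks; stops at -0.05 and 4.0.
- zone_ring (a joint): angle of the outer ring (cooking-zone size, already chosen), rad, clockwise. It turns very easily (0.012 N m) and nothing links it to the inner knob. It is to stay as found: more than about 0.13 rad counts as disturbed.
- ring_mark (a point): point on the outer ring's top at its rim, 30 mm from the axis, at the short dark pointer line
- steamer: steel tamale steamer standing on the hob, does not move: outside 220 mm across, inside 212 mm, 140 mm high; origin at the centre of its underside, z up. Two loop handles stick out to its +x and -x (to 144 mm from the centre, up to 114 mm high). Inside, 45 mm above the origin, lies a flat rack; two upright plates 3 mm thick and 25 mm high cross at its centre along the steamer's x and y axes and part it into four equal slots, each a quarter of the round.
- slot0 (a point): middle of slot 0 on the rack's surface, 44 mm from either divider plate, 62 mm from the steamer's centre, 95 mm below the rim; a jar has about 13 mm of play all round here
- slot1 (a point): middle of slot 1 on the rack's surface, 44 mm from either divider plate, 62 mm from the steamer's centre, 95 mm below the rim; a jar has about 13 mm of play all round here
- slot2 (a point): middle of slot 2 on the rack's surface, 44 mm from either divider plate, 62 mm from the steamer's centre, 95 mm below the rim; a jar has about 13 mm of play all round here
- slot3 (a point): middle of slot 3 on the rack's surface, 44 mm from either divider plate, 62 mm from the steamer's centre, 95 mm below the rim; a jar has about 13 mm of play all round here
- lid: loose steel lid, 228 mm across, 0.4 kg, on the steamer at the start; origin at the centre of its underside. A step 196 mm across and 10 mm deep below the flange drops inside the rim (8 mm play all round): seated, the origin is 130 mm above the steamer's origin.
- lid_knob_top (a point): top centre of the lid's black round knob, 36 mm across, its top 60 mm and its foot 30 mm above the lid's origin, flange's top 14 mm and the dome 22 mm above the origin
- jar0: straight-sided jar of thin green glass, open at the top, 60 mm across and 68 mm high, with a heavy base (centre of mass about 20 mm up), 0.12 to 0.19 kg, standing mouth up on the draining board; origin at the centre of its underside, z up. Three or all four of the jars are there. The glass takes a grip of up to 15 N per finger; 6 N carries it.
- jar1: straight-sided jar of thin green glass, open at the top, 60 mm across and 68 mm high, with a heavy base (centre of mass about 20 mm up), 0.12 to 0.19 kg, standing mouth up on the draining board; origin at the centre of its underside, z up. Three or all four of the jars are there. The glass takes a grip of up to 15 N per finger; 6 N carries it.
- jar2: straight-sided jar of thin green glass, open at the top, 60 mm across and 68 mm high, with a heavy base (centre of mass about 20 mm up), 0.12 to 0.19 kg, standing mouth up on the draining board; origin at the centre of its underside, z up. Three or all four of the jars are there. The glass takes a grip of up to 15 N per finger; 6 N carries it.
- jar3: straight-sided jar of thin green glass, open at the top, 60 mm across and 68 mm high, with a heavy base (centre of mass about 20 mm up), 0.12 to 0.19 kg, standing mouth up on the draining board; origin at the centre of its underside, z up. Three or all four of the jars are there. The glass takes a grip of up to 15 N per finger; 6 N carries it.
- board: wooden draining board, 210 mm square and 12 mm thick, fixed; origin at the centre of its underside
- trivet: cork trivet, a disc 180 mm across and 10 mm thick, fixed, bare: a place to lay the lid meanwhile; origin at the centre of its underside
- bowls: stack of four blue plastic bowls, about 148 mm across and 84 mm high; origin at the centre of its underside; a bystander
- spoon_rest: white ceramic spoon rest, a flat disc 90 mm across and 10 mm high with a short tongue; origin under the disc's centre; a bystander
- spatula: wooden spatula 263 mm long, lying on the spoon rest, x axis along it towards the blade; origin on its underside 140 mm from the handle's end; a bystander
- cruet: small amber glass cruet with a steel twist cap, 56 mm across, 125 mm high; origin at the centre of its underside; a bystander
- salt: small terracotta salt pot, 68 mm across, 34 mm high; origin at the centre of its underside; a bystander

How it is judged:
By the outcome, as a careful person would: the job done as asked, in the order asked, and still so for the second after the job is handed in, with the robot touching nothing.
Of jar0, jar1, jar2, jar3 only 3 to 4 are there at a start; the rules pass over those that are not, and their reading is None.
At some moment in a run one of jar0, jar1, jar2, jar3 may be knocked a few centimetres aside while the robot is not near it.
It also fails if it takes over 210 s, if anything falls off the work surface, if the arm or the gripper's body presses on something with over 40 N, if the wrist force passes 120 N, or if a joint passes its speed limit or range.

## Working session

There is one attempt and no reset: what is moved stays moved. The work goes in short steps, each a Python script; the robot and the scene stay as the last script left them, time stands still between calls to the robot, and variables do not carry over. Pictures are saved under pics/ and viewed, at most 14 in all, crops included, and the job is handed in when it is done.

```bash
ls; mkdir -p pics; cat > h.py <<'E'
import numpy as np, cv2
from plant import ctrl
def save(im,n): cv2.imwrite(f'pics/{n}.png',cv2.cvtColor(im,cv2.COLOR_RGB2BGR))
def ray(cal,uv):
    """pixel -> (origin, world direction)"""
    K=cal['mtx'];k=cal['k1'];T=np.array(cal['world_from_camera'])
    d=np.array([(uv[0]-K[0][2])/K[0][0],(uv[1]-K[1][2])/K[1][1]]);u=d.copy()
    for _ in range(20): u=d/(1+k*(u@u))
    return T[:3,3],T[:3,:3]@np.array([u[0],-u[1],-1.])
def onplane(cal,uv,z):
    o,d=ray(cal,uv);return o+d*(z-o[2])/d[2]
def proj(cal,p):
    T=np.array(cal['world_from_camera']);c=T[:3,:3].T@(np.array(p)-T[:3,3])
    u=np.array([c[0],-c[1]])/-c[2];u=u*(1+cal['k1']*(u@u));K=cal['mtx']
    return np.array([K[0][0]*u[0]+K[0][2],K[1][1]*u[1]+K[1][2]])
E
python3 - <<'E'
from h import *
for n in ['scene','side','wrist']:
    c=ctrl.calibration(n);print(n,np.round(c['mtx'],1).tolist(),c['k1'],np.round(c['world_from_camera'],3).tolist())
    im=ctrl.capture(n);save(im,n+'0')
s=ctrl.sense();print({k:np.round(v,3).tolist() for k,v in s.items()})
E
```

```text
pics
scene [[465.5, 0.0, 244.7], [0.0, 465.5, 180.8], [0.0, 0.0, 1.0]] 0.008162613853771502 [[0.257, -0.545, 0.798, 1.633], [0.966, 0.126, -0.225, -0.346], [0.022, 0.829, 0.559, 0.923], [0.0, 0.0, 0.0, 1.0]]
side [[369.0, 0.0, 249.8], [0.0, 369.0, 185.8], [0.0, 0.0, 1.0]] 0.037283133467513635 [[0.897, 0.29, -0.334, 0.116], [-0.442, 0.553, -0.706, -0.85], [-0.02, 0.781, 0.625, 0.89], [0.0, 0.0, 0.0, 1.0]]
wrist [[296.1, 0.0, 249.4], [0.0, 296.1, 193.1], [0.0, 0.0, 1.0]] -0.06737161732853665 [[0.318, -0.904, -0.285, 0.112], [0.948, 0.303, 0.097, 0.595], [-0.001, -0.301, 0.954, 0.384], [0.0, 0.0, 0.0, 1.0]]
{'t': 0.15, 'joint_positions': [1.132, 0.359, 1.511, -0.0, 1.273, -0.115], 'joint_velocities': [-0.001, -0.002, -0.003, -0.0, 0.002, 0.001], 'effort': [-0.0, -51.576, -27.101, 0.068, 0.031, -0.0], 'ee_pos': [0.191, 0.569, 0.404], 'ee_rot': [-0.506, -3.1, 0.002], 'force': [1.139, 0.507, 0.433], 'moment': [-0.033, 0.006, 0.087], 'finger_force': 0.0, 'width': 1.003}
```

View pics/scene0.png

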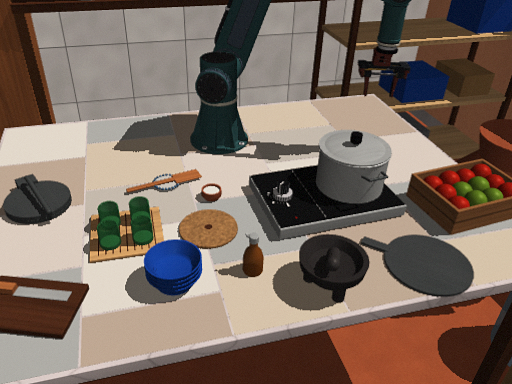

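View pics/side0.png

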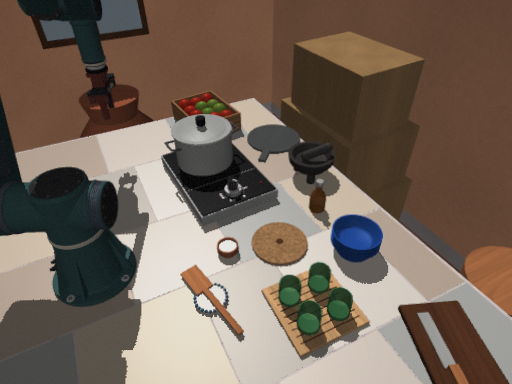

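The scene view shows four green jars at about (108,212), (139,207), (109,236) and (142,232). The lid knob is at (357,137), the hob control at (282,190) and the trivet at (208,228). The side view shows the lid knob at (200,121), the control at (233,188), the trivet at (280,243) and the jars around (290–341, 270–320).

```bash
cat >> h.py <<'E'
def tri(c1,p1,c2,p2):
    o1,d1=ray(c1,p1);o2,d2=ray(c2,p2)
    A=np.stack([d1,-d2],1);s=np.linalg.lstsq(A,o2-o1,rcond=None)[0]
    a=o1+s[0]*d1;b=o2+s[1]*d2
    return (a+b)/2,np.linalg.norm(a-b)
def green(im):
    h=cv2.cvtColor(im,cv2.COLOR_RGB2HSV);return cv2.inRange(h,(55,90,15),(90,255,255))
E
python3 - <<'E'
from h import *
cs,cd=ctrl.calibration('scene'),ctrl.calibration('side')
r=lambda x:np.round(x,3).tolist()
for n,p,q in [('lidknob',(357,134),(200,118)),('ctl',(282,186),(233,184)),('trivet',(208,228),(280,243))]:
    a,e=tri(cs,p,cd,q);print(n,r(a),round(e,4))
print('trivet plane',r(onplane(cs,(208,228),.01)),r(onplane(cd,(280,243),.01)))
for n,c,roi in [('scene0',cs,(85,195,165,255)),('side0',cd,(265,255,365,345))]:
    im=cv2.cvtColor(cv2.imread(f'pics/{n}.png'),cv2.COLOR_BGR2RGB);m=green(im)
    k=np.zeros_like(m);k[roi[1]:roi[3],roi[0]:roi[2]]=1;m*=k
    N,_,st,ce=cv2.connectedComponentsWithStats(m)
    for i in range(1,N):
        if st[i,4]>40: print(n,st[i].tolist(),r(ce[i]),r(onplane(c,ce[i],.046)))
# downward pose feasibility
E
```

```text
lidknob [0.481, 0.339, 0.236] 0.0036
ctl [0.498, 0.096, 0.087] 0.0033
trivet [0.546, -0.154, 0.003] 0.0041
trivet plane [0.553, -0.154, 0.01] [0.543, -0.162, 0.01]
scene0 [129, 197, 24, 48, 884] [140.578, 220.736] [0.516, -0.349, 0.046]
scene0 [97, 202, 24, 48, 942] [108.622, 225.548] [0.517, -0.44, 0.046]
side0 [308, 263, 22, 30, 454] [318.612, 278.822] [0.554, -0.354, 0.046]
side0 [279, 275, 22, 32, 490] [289.486, 291.663] [0.461, -0.353, 0.046]
side0 [327, 288, 25, 33, 556] [338.439, 304.892] [0.553, -0.444, 0.046]
side0 [297, 301, 24, 34, 632] [308.486, 317.722] [0.464, -0.44, 0.046]
```

```bash
cat >> h.py <<'E'
from scipy.spatial.transform import Rotation as Ro
def down(yaw): return (Ro.from_euler('z',yaw)*Ro.from_euler('x',np.pi)).as_rotvec()
def T_tc():
    s=ctrl.sense();T=np.eye(4);T[:3,:3]=Ro.from_rotvec(s['ee_rot']).as_matrix();T[:3,3]=s['ee_pos']
    return np.linalg.inv(T)@np.array(ctrl.calibration('wrist')['world_from_camera'])
def look(P,zcam,yaw):
    """TCP pose (tool down) whose wrist camera axis goes through P with the camera at height zcam"""
    R=Ro.from_rotvec(down(yaw)).as_matrix();tc=T_tc();a=-(R@tc[:3,2])
    c=np.array(P)-a*((zcam-P[2])/-a[2]);return c-R@tc[:3,3],down(yaw)
E
python3 - <<'E'
from h import *
print(np.round(T_tc(),3).tolist())
cs,cd=ctrl.calibration('scene'),ctrl.calibration('side')
for n,p,q,z in [('salt',(211,188),(228,244),.034),('bowls',(174,256),(358,232),.084),('cruettop',(253,238),(320,185),.125)]:
    print(n,np.round(onplane(cs,p,z),3),np.round(onplane(cd,q,z),3))
for P in [(.481,.339,.19),(.49,.1,.09),(.51,-.39,.08),(.55,-.155,.01)]:
  for zc in (.5,.6):
    for yaw in np.arange(-3,3.2,.5236):
        p,r=look(P,zc,yaw);q=ctrl.inverse_kinematics(p,r)
        if q is not None: print(P,zc,round(yaw,2),np.round(p,2).tolist(),np.round(q,2).tolist())
E
```

```text
[[0.0, 0.954, 0.301, 0.083], [1.0, -0.0, -0.001, 0.0], [-0.001, 0.301, -0.954, 0.02], [0.0, 0.0, 0.0, 1.0]]
salt [ 0.38  -0.109  0.034] [ 0.386 -0.11   0.034]
bowls [ 0.731 -0.276  0.084] [ 0.736 -0.288  0.084]
cruettop [ 0.756 -0.072  0.125] [ 0.732 -0.089  0.125]
(0.481, 0.339, 0.19) 0.5 -3.0 [0.47, 0.34, 0.52] [0.5, 0.24, 1.4, 0.0, 1.5, -1.21]
(0.481, 0.339, 0.19) 0.5 -2.48 [0.47, 0.33, 0.52] [0.49, 0.24, 1.4, 0.0, 1.5, -1.74]
(0.481, 0.339, 0.19) 0.5 -1.95 [0.48, 0.33, 0.52] [0.48, 0.24, 1.39, 0.0, 1.51, -2.28]
(0.481, 0.339, 0.19) 0.5 -1.43 [0.48, 0.32, 0.52] [0.47, 0.25, 1.38, 0.0, 1.51, -2.81]
(0.481, 0.339, 0.19) 0.5 -0.91 [0.49, 0.33, 0.52] [0.47, 0.26, 1.36, 0.0, 1.51, 2.95]
(0.481, 0.339, 0.19) 0.5 -0.38 [0.49, 0.33, 0.52] [0.48, 0.28, 1.35, -0.0, 1.52, 2.43]
(0.481, 0.339, 0.19) 0.5 0.14 [0.5, 0.34, 0.52] [0.49, 0.28, 1.34, -0.0, 1.52, 1.92]
(0.481, 0.339, 0.19) 0.5 0.67 [0.49, 0.35, 0.52] [0.5, 0.28, 1.34, -0.0, 1.52, 1.41]
(0.481, 0.339, 0.19) 0.5 1.19 [0.49, 0.35, 0.52] [0.51, 0.28, 1.34, 0.0, 1.52, 0.9]
(0.481, 0.339, 0.19) 0.5 1.71 [0.48, 0.35, 0.52] [0.52, 0.27, 1.3
[... 6447 characters left out ...]
(0.55, -0.155, 0.01) 0.6 -0.91 [0.61, -0.24, 0.62] [-0.47, 0.35, 1.02, 0.0, 1.77, 2.01]
(0.55, -0.155, 0.01) 0.6 -0.38 [0.65, -0.19, 0.62] [-0.39, 0.37, 0.98, -0.0, 1.79, 1.56]
(0.55, -0.155, 0.01) 0.6 0.14 [0.65, -0.14, 0.62] [-0.31, 0.36, 1.0, -0.0, 1.78, 1.11]
(0.55, -0.155, 0.01) 0.6 0.67 [0.63, -0.09, 0.62] [-0.25, 0.31, 1.07, -0.0, 1.76, 0.65]
(0.55, -0.155, 0.01) 0.6 1.19 [0.59, -0.06, 0.62] [-0.22, 0.23, 1.18, 0.0, 1.73, 0.17]
(0.55, -0.155, 0.01) 0.6 1.71 [0.53, -0.05, 0.62] [-0.23, 0.14, 1.29, 0.0, 1.71, -0.37]
(0.55, -0.155, 0.01) 0.6 2.24 [0.49, -0.07, 0.62] [-0.29, 0.07, 1.38, 0.0, 1.7, -0.96]
(0.55, -0.155, 0.01) 0.6 2.76 [0.45, -0.12, 0.62] [-0.4, 0.03, 1.41, 0.0, 1.69, -1.59]
```

```bash
python3 - <<'E'
from h import *
p,r=look((.485,.25,.15),.62,1.71)
ctrl.move_ptp(p,r); ctrl.hold(.3)
c=ctrl.calibration('wrist');im=ctrl.capture('wrist');save(im,'w1');np.save('w1.npy',im)
import pickle;pickle.dump(c,open('w1.pkl','wb'))
print(ctrl.sense()['t'],proj(c,(.481,.339,.24)),proj(c,(.498,.096,.106)))
E
```

```text
2.1417 [256.60110893 149.27895169] [245.37034331 261.72434152]
```

View pics/w1.png

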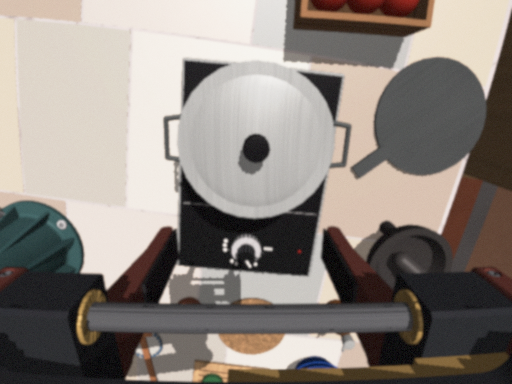

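The wrist view shows the lid knob at about (257,148), the handles at (172,138) and (341,144), and the hob control at about (243,249).

```bash
python3 - <<'E'
from h import *
import pickle
c=pickle.load(open('w1.pkl','rb'));im=np.load('w1.npy');g=cv2.cvtColor(im,cv2.COLOR_RGB2GRAY)
m=np.zeros_like(g);m[125:175,230:285]=(g[125:175,230:285]<45)*255
N,_,st,ce=cv2.connectedComponentsWithStats(m);i=1+np.argmax(st[1:,4]);print(st[i],ce[i],onplane(c,ce[i],.235))
for z,a,b in [(.16,(172,138),(341,144))]:
    A,B=onplane(c,a,z),onplane(c,b,z);print(A,B,(A+B)/2,np.linalg.norm(A-B),np.arctan2(*(B-A)[1::-1]))
# lid outline: bright region ellipse
hc=[onplane(c,p,.05).round(4).tolist() for p in [(182,60),(342,76),(310,274),(178,264)]];print(hc)
crop=cv2.resize(im[215:290,200:300],None,fx=8,fy=8,interpolation=cv2.INTER_CUBIC);save(crop,'w1c')
E
```

```text
[244 135  24  27 496] [255.34274194 148.41129032] [0.47944371 0.33912054 0.235     ]
[0.35252963 0.3259873  0.16      ] [0.61379213 0.35371204 0.16      ] [0.48316088 0.33984967 0.16      ] 0.26272943353971573 0.10572263751741391
[[0.3337, 0.4509, 0.05], [0.6242, 0.4651, 0.05], [0.6485, 0.0519, 0.05], [0.3559, 0.036, 0.05]]
```

View pics/w1c.png

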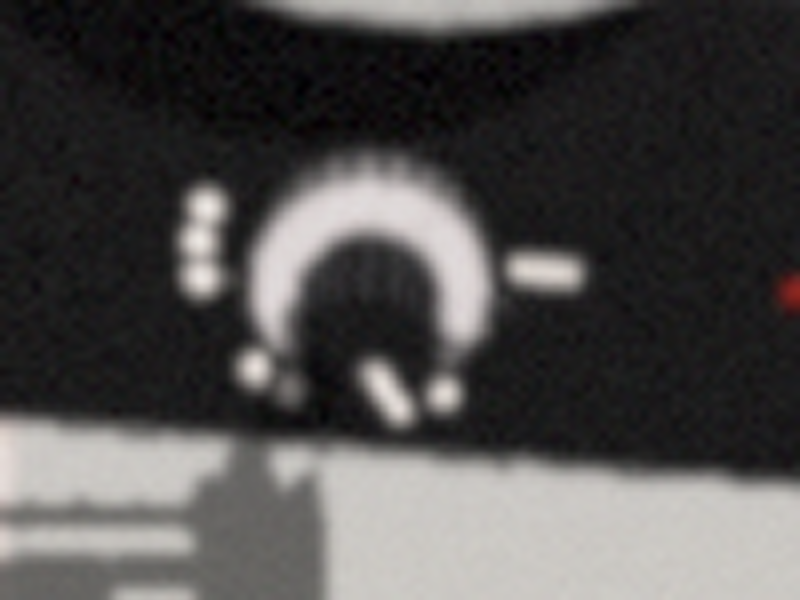

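The crop shows the pointer near the one-dot mark, about 1.0 rad. The control centre is near pixel (246,258), which fits the hob frame (yaw ≈ 0.053, control ≈ (0.499, 0.101)). Next I'll move the lid.

```bash
cat >> h.py <<'E'
def st(msg=''):
    s=ctrl.sense();print(msg,'t',round(s['t'],2),'p',np.round(s['ee_pos'],4).tolist(),'F',np.round(s['force'],1).tolist(),'w',round(s['width']*88,1),'ff',round(s['finger_force'],1));return s
LY=1.71
E
python3 - <<'E'
from h import *
ctrl.move_ptp([.481,.339,.47],down(LY)); st()
ctrl.move_l([.481,.339,.391],max_speed=.08,threshold=8); st('at knob')
ctrl.gripper_to(0,35); ctrl.hold(.3); s=st('gripped')
ctrl.move_l([.481,.339,.50],max_speed=.1); st('lifted')
ctrl.move_ptp([.548,-.158,.36],down(LY)); 
ctrl.move_l([.548,-.158,.235],max_speed=.12);st()
print(ctrl.move_l([.548,-.158,.212],max_speed=.02,threshold=5)); st('down')
ctrl.gripper_to(.75); ctrl.hold(.2);st('rel')
ctrl.move_l([.548,-.158,.36],max_speed=.15)
p,r=look((.483,.339,.1),.5,1.71); ctrl.move_ptp([p[0],p[1],p[2]],r);ctrl.hold(.3)
c=ctrl.calibration('wrist');im=ctrl.capture('wrist');save(im,'w2');np.save('w2.npy',im)
import pickle;pickle.dump(c,open('w2.pkl','wb'));save(ctrl.capture('side'),'side2')
P=np.array([.483,.339]);print([proj(c,(P[0]+.106*np.cos(a),P[1]+.106*np.sin(a),.19)).round().tolist() for a in np.arange(4)*np.pi/2],proj(c,(*P,.12)))
E
```

```text
t 2.87 p [0.4815, 0.3392, 0.4712] F [-0.4, 0.8, 0.3] w 87.7 ff 0.0
at knob t 4.0 p [0.4813, 0.3391, 0.3916] F [0.7, -0.1, 0.3] w 88.1 ff 0.0
gripped t 5.16 p [0.4808, 0.339, 0.3909] F [-2.9, -0.8, 2.2] w 35.5 ff 35.0
lifted t 6.4 p [0.4808, 0.3389, 0.4991] F [-0.1, 0.0, -3.8] w 35.8 ff 35.0
 t 9.47 p [0.5485, -0.1581, 0.2357] F [-0.2, 1.1, -3.1] w 35.5 ff 35.0
True
down t 10.22 p [0.548, -0.158, 0.2206] F [0.3, 0.2, 2.7] w 35.6 ff 35.0
rel t 11.07 p [0.5473, -0.1577, 0.22] F [-0.7, 0.0, -0.4] w 65.8 ff 0.0
[[341.0, 228.0], [264.0, 121.0], [155.0, 204.0], [238.0, 295.0]] [249.32887332 197.1918958 ]
```

View pics/w2.png

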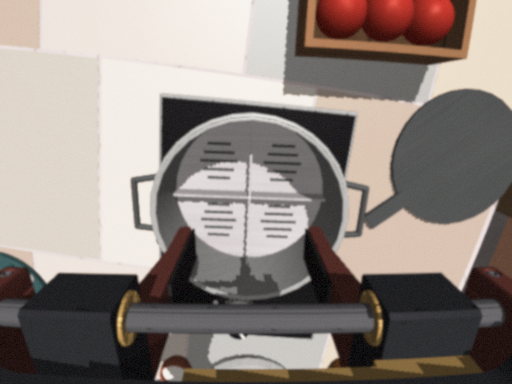

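View pics/side2.png

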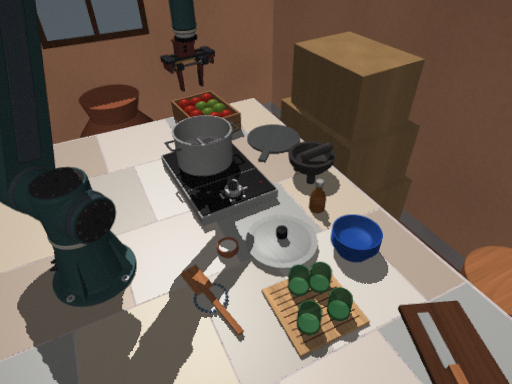

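The steamer is open. In the wrist view its divider cross is at about (249,194), with arms ending at (175,194), (325,200), (250,153) and (247,252). The side view shows the lid lying on the trivet. One jar has been knocked to about (299,280), right next to its neighbour.

```bash
python3 - <<'E'
from h import *
import pickle
c=pickle.load(open('w2.pkl','rb'))
f=lambda p:onplane(c,p,.12)[:2]
print('centre',f((249,194)));a,b=f((175,194)),f((325,200));print(a,b,(a+b)/2,np.linalg.norm(a-b),np.arctan2(*(b-a)[::-1]))
a,b=f((247,252)),f((250,153));print(a,b,np.linalg.norm(a-b),np.arctan2(*(b-a)[::-1])-np.pi/2)
# now look at jars
p,r=look((.51,-.395,.08),.45,1.19)
ctrl.move_ptp(p,r);ctrl.hold(.3)
c=ctrl.calibration('wrist');im=ctrl.capture('wrist');save(im,'w3');np.save('w3.npy',im);pickle.dump(c,open('w3.pkl','wb'))
cd=ctrl.calibration('side');s=ctrl.capture('side');m=green(s);m[:, :255]=0;m[:250]=0
cs=ctrl.calibration('scene');q=ctrl.capture('scene');save(q,'scene3')
for P in [(.554,-.354),(.49,-.345),(.553,-.444),(.464,-.44)]: print(proj(c,(*P,.08)))
print(ctrl.sense()['t'])
E
```

```text
centre [0.48193646 0.34342014]
[0.3828623  0.32960215] [0.58557104 0.34920906] [0.48421667 0.3394056 ] 0.20365476810216235 0.09642459335527238
[0.49115504 0.25627518] [0.47555728 0.39863117] 0.14320795379042614 0.10913337425499936
[269.96530821 152.18862446]
[220.39207609 164.20936217]
[292.82036931 214.4236143 ]
[230.5802832  234.34446143]
17.6917
```

View pics/w3.png

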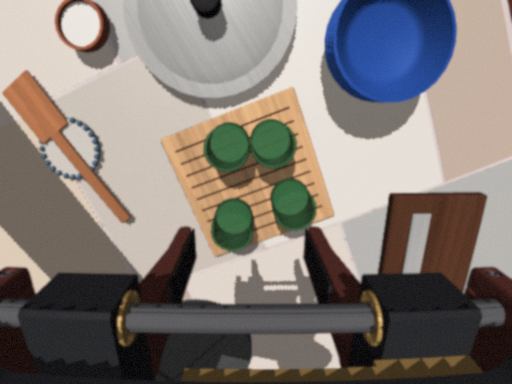

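The four jar rims are at about (229,147), (273,143), (293,203) and (234,223). The upper two touch or nearly touch.

```bash
cat >> h.py <<'E'
def jars(c,im,roi=(140,100,360,280)):
    x0,y0,x1,y1=roi
    m=cv2.morphologyEx(green(im),cv2.MORPH_CLOSE,np.ones((5,5)));
    g=cv2.resize(cv2.GaussianBlur(cv2.cvtColor(im,cv2.COLOR_RGB2GRAY),(0,0),1)[y0:y1,x0:x1],None,fx=4,fy=4,interpolation=cv2.INTER_CUBIC)
    C=cv2.HoughCircles(g,cv2.HOUGH_GRADIENT,1.5,120,param1=80,param2=20,minRadius=70,maxRadius=105)
    out=[]
    for x,y,r in C[0]:
        u,v=x/4+x0,y/4+y0
        if m[int(round(v)),int(round(u))]: out.append((u,v,r/4,*onplane(c,(u,v),.08)[:2]))
    return np.array(out),m
E
python3 - <<'E'
from h import *
import pickle
c=pickle.load(open('w3.pkl','rb'));im=np.load('w3.npy')
J,m=jars(c,im);print(J.round(3))
v=im.copy()
for u,w,r in J[:,:3]: cv2.circle(v,(int(round(u)),int(round(w))),int(round(r)),(255,0,0),1)
save(cv2.resize(v[100:280,150:350],None,fx=3,fy=3),'w3c')
for u,w,r in J[:,:3]: print(np.linalg.norm(onplane(c,(u+r,w),.08)-onplane(c,(u-r,w),.08)))
E
```

```text
[[232.812 220.938  22.6     0.475  -0.423]
 [293.188 214.562  23.125   0.553  -0.444]
 [270.688 144.812  25.6     0.558  -0.346]
 [227.938 147.812  24.775   0.507  -0.329]]
0.0611129198464586
0.0623454833409408
0.06401138529627637
0.06211223313379888
```

View pics/w3c.png

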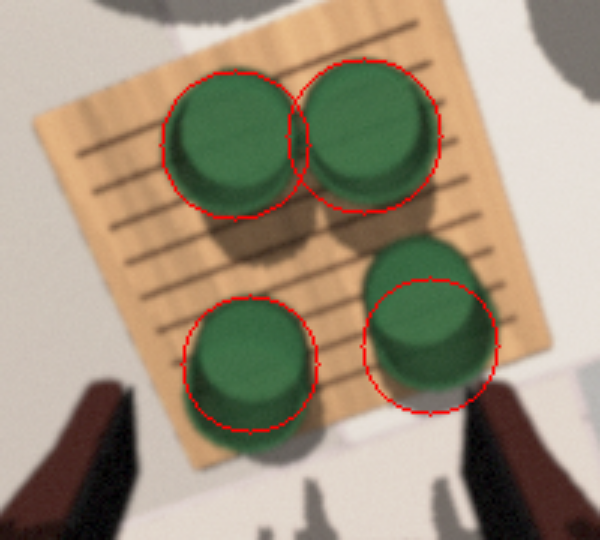

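In this tilted view the rims sit below the light discs, which are the inside bases, so the Hough fit is skewed. I'll take the second look with the camera directly overhead and use distance-transform peaks of the green mask.

```bash
cat >> h.py <<'E'
def above(xy,zcam,yaw):
    R=Ro.from_rotvec(down(yaw)).as_matrix();t=T_tc()[:3,3]
    return np.array([*xy,zcam])-R@t,down(yaw)
def rims(c,im,n=4,y1=250,x0=100,x1=420,z=.08):
    """circle centres: peaks of the distance transform of the green mask, 4x"""
    m=green(im);m[y1:]=0;m[:,:x0]=0;m[:,x1:]=0
    m=cv2.morphologyEx(m,cv2.MORPH_CLOSE,np.ones((5,5)))
    d=cv2.distanceTransform((cv2.resize(m,None,fx=4,fy=4,interpolation=cv2.INTER_LINEAR)>127).astype(np.uint8),cv2.DIST_L2,5)/4
    out=[]
    for _ in range(n):
        _,r,_,(x,y)=cv2.minMaxLoc(d)
        if r<8: break
        cv2.circle(d,(x,y),int(4*1.2*r),0,-1);u,v=x/4-.375,y/4-.375
        P=onplane(c,(u,v),z);out.append((u,v,r,P[0],P[1],r*np.linalg.norm(onplane(c,(u+1,v),z)-P)))
    return np.array(out)
E
python3 - <<'E'
from h import *
p,r=above((.51,-.395),.46,1.19)
ctrl.move_ptp(p,r);ctrl.hold(.3)
c=ctrl.calibration('wrist');im=ctrl.capture('wrist');save(im,'w4')
J=rims(c,im);print(J.round(4),ctrl.sense()['t']);np.save('J.npy',J[:,3:5])
v=im.copy()
for u,w,r in J[:,:3]: cv2.circle(v,(int(round(u)),int(round(w))),int(round(r)),(255,0,0),1)
u,w=J[:,:2].mean(0).astype(int);save(cv2.resize(v[max(0,w-90):w+90,u-110:u+110],None,fx=3,fy=3),'w4c')
E
```

```text
[[ 2.96375e+02  1.21625e+02  2.11205e+01  5.56100e-01 -4.39300e-01
   2.66000e-02]
 [ 2.30625e+02  1.45625e+02  2.02729e+01  4.67600e-01 -4.36700e-01
   2.60000e-02]
 [ 2.71625e+02  5.43750e+01  1.99236e+01  5.54900e-01 -3.54100e-01
   2.37000e-02]
 [ 2.27625e+02  5.86250e+01  1.94760e+01  5.04500e-01 -3.39100e-01
   2.32000e-02]] 18.5833
```

View pics/w4c.png

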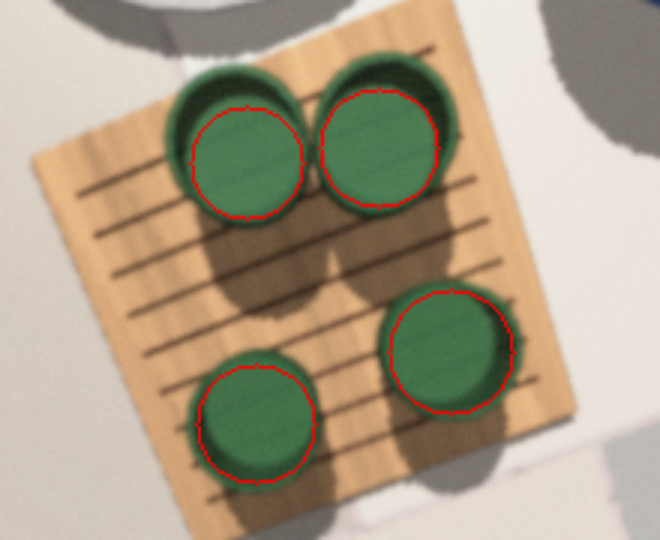

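The rims (outer circles, r ≈ 24 px) are centred at about UL (225.3,51), UR (274.3,46.3), LR (296,121.7) and LL (230.7,145). The UL and UR jars nearly touch. I'll read the positions from these and move the first jar.

```bash
cat >> h.py <<'E'
SC=np.array([.482,.341]);SY=.103
def gyaw(i,J):
    best=None
    for yaw in np.arange(.3,2.7,.05):
        a=np.array([np.sin(yaw),-np.cos(yaw)])
        d=min([np.linalg.norm(J[i]+s*a*.05-J[k]) for k in range(len(J)) if k!=i for s in(-1,1)],default=1)
        if best is None or d>best[0]: best=(d,yaw)
    return best
def pick(xy,yaw):
    x,y=xy
    ctrl.gripper_to(1.0,8)
    ctrl.move_ptp([x,y,.32],down(yaw))
    if ctrl.move_l([x,y,.229],max_speed=.1,threshold=6): st('CONTACT');return False
    ctrl.gripper_to(.3,8);ctrl.hold(.2);s=st('grip')
    if not 55<s['width']*88<65: return False
    ctrl.move_l([x,y,.36],max_speed=.12);st('lift');return True
def place(k):
    ph=SY+np.pi/4+k*np.pi/2;x,y=SC+.062*np.array([np.cos(ph),np.sin(ph)]);yaw=ph%np.pi
    ctrl.move_ptp([x,y,.46],down(yaw))
    ctrl.move_l([x,y,.324],max_speed=.1);ctrl.hold(.2)
    print(ctrl.move_l([x,y,.306],max_speed=.015,threshold=3));s=st('set')
    w=s['width'];ctrl.gripper_to(w+.13);ctrl.hold(.2);st('open')
    ctrl.move_l([x,y,.46],max_speed=.15)
E
python3 - <<'E'
from h import *
# recover the overhead camera pose (arm has not moved)
c=ctrl.calibration('wrist')
J=np.array([onplane(c,p,.08)[:2] for p in [(225.3,51),(274.3,46.3),(296,121.7),(230.7,145)]]);np.save('J.npy',J);print(J.round(4))
print([np.round(gyaw(i,J),3).tolist() for i in range(4)], np.linalg.norm(J[0]-J[1]))
i=3
if pick(J[i],gyaw(i,J)[1]): place(1)
E
```

```text
[[ 0.5052 -0.3304]
 [ 0.561  -0.347 ]
 [ 0.5556 -0.4394]
 [ 0.468  -0.4362]]
[[0.064, 2.55], [0.06, 2.45], [0.066, 0.7], [0.08, 0.4]] 0.05826120854469053
grip t 21.74 p [0.4681, -0.4364, 0.2293] F [0.1, -0.9, 3.4] w 59.9 ff 8.0
lift t 22.98 p [0.4677, -0.4359, 0.3591] F [0.1, 0.1, -1.6] w 60.3 ff 8.0
True
set t 28.38 p [0.4339, 0.3801, 0.312] F [0.2, -0.6, 2.8] w 59.8 ff 8.0
open t 28.99 p [0.4334, 0.3797, 0.3114] F [0.0, 0.3, -0.5] w 71.2 ff 0.0
```

```bash
python3 - <<'E'
from h import *
J=np.load('J.npy')
if pick(J[2],.7):
    place(2)
    if pick(J[0],2.85): place(0)
    p,r=above((.54,-.36),.46,1.19);ctrl.move_ptp(p,r);ctrl.hold(.3)
    c=ctrl.calibration('wrist');im=ctrl.capture('wrist');print(rims(c,im,2).round(4),proj(c,(*J[1],.08)))
    save(im,'w5');st()
E
```

```text
grip t 35.38 p [0.5559, -0.4397, 0.2295] F [1.3, -0.4, 3.5] w 59.6 ff 8.0
lift t 36.62 p [0.5553, -0.4391, 0.3589] F [-0.5, -0.1, -1.4] w 59.9 ff 8.0
True
set t 41.77 p [0.4429, 0.2929, 0.312] F [-0.0, 0.3, 2.7] w 60.2 ff 8.0
open t 42.39 p [0.4424, 0.2926, 0.3116] F [0.1, 0.6, -0.3] w 71.7 ff 0.0
grip t 48.45 p [0.5053, -0.3305, 0.2293] F [-0.6, 0.3, 3.6] w 60.0 ff 8.0
lift t 49.69 p [0.5049, -0.3302, 0.3591] F [-0.5, -0.7, -1.4] w 60.1 ff 8.0
True
set t 54.88 p [0.5211, 0.3891, 0.312] F [-0.3, -0.1, 4.0] w 59.9 ff 8.0
open t 55.5 p [0.5206, 0.3888, 0.3112] F [-0.1, -0.4, -0.1] w 71.4 ff 0.0
[[ 2.60875e+02  8.58750e+01  2.12260e+01  5.59900e-01 -3.48800e-01
   2.59000e-02]] [261.21956481  84.0750589 ]
 t 59.9 p [0.5095, -0.4372, 0.4802] F [0.4, -0.3, 0.3] w 71.4 ff 0.0
```

View pics/w5.png

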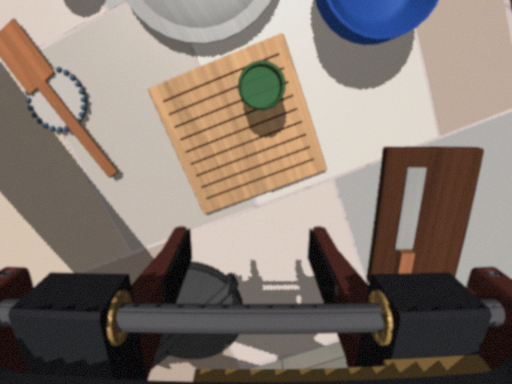

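One jar is left on the board at (261,85), about (0.560,-0.348), as predicted.

```bash
python3 - <<'E'
from h import *
if pick((.5603,-.348),.9):
    place(3)
    p,r=look((.482,.341,.14),.58,1.71);ctrl.move_ptp(p,r);ctrl.hold(.3)
    save(ctrl.capture('wrist'),'w6a')
    p,r=look((.548,-.158,.05),.42,1.19);ctrl.move_ptp(p,r);ctrl.hold(.3)
    c=ctrl.calibration('wrist');im=ctrl.capture('wrist')
    g=cv2.cvtColor(im,cv2.COLOR_RGB2GRAY);e=proj(c,(.548,-.158,.066)).round().astype(int);print(e)
    m=np.zeros_like(g);s=np.s_[e[1]-30:e[1]+30,e[0]-30:e[0]+30];m[s]=(g[s]<45)*255
    N,_,S,ce=cv2.connectedComponentsWithStats(m);i=1+np.argmax(S[1:,4]);print(S[i],ce[i],onplane(c,ce[i],.064));st()
    a=cv2.resize(cv2.imread('pics/w6a.png')[60:300,100:400],None,fx=1.3,fy=1.3);b=cv2.cvtColor(im,cv2.COLOR_RGB2BGR)[60:300,100:400]
    cv2.imwrite('pics/w6.png',np.hstack([a,cv2.resize(b,a.shape[1::-1])]))
E
```

```text
grip t 62.98 p [0.5604, -0.3481, 0.2293] F [0.1, 0.2, 3.1] w 59.8 ff 8.0
lift t 64.22 p [0.56, -0.3478, 0.359] F [0.2, -0.4, -1.2] w 59.9 ff 8.0
True
set t 69.06 p [0.5301, 0.3019, 0.312] F [0.4, -0.5, 3.8] w 60.0 ff 8.0
open t 69.67 p [0.5296, 0.3016, 0.3113] F [0.5, 0.6, 0.2] w 71.3 ff 0.0
[250 197]
[238 181  25  30 599] [250.0033389  195.33388982] [ 0.54919036 -0.15630625  0.064     ]
 t 74.41 p [0.56, -0.1268, 0.4402] F [-0.1, 0.8, -0.1] w 71.5 ff 0.0
```

View pics/w6.png

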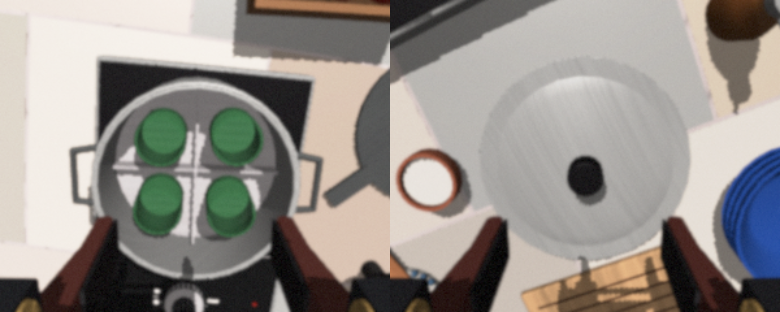

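All four jars stand one to a slot, and the lid is where it was laid, with its knob at (250,195). Next the lid goes back on.

```bash
python3 - <<'E'
from h import *
ctrl.gripper_to(.9,35)
ctrl.move_ptp([.548,-.158,.34],down(LY))
ctrl.move_l([.548,-.158,.2206],max_speed=.1,threshold=8);st()
ctrl.gripper_to(0,35);ctrl.hold(.3);st('grip')
ctrl.move_l([.548,-.158,.36],max_speed=.12)
ctrl.move_ptp([.4815,.340,.50],down(LY))
ctrl.move_l([.4815,.340,.408],max_speed=.1);ctrl.hold(.3);st()
print(ctrl.move_l([.4815,.340,.386],max_speed=.02,threshold=5));st('seat')
ctrl.gripper_to(.75);ctrl.hold(.3);st('rel')
ctrl.move_l([.4815,.340,.50],max_speed=.15)
ctrl.hold(.2)
# overhead view of the control
p,r=above((.499,.1),.40,1.62)
print(p);ctrl.move_ptp(p,r);ctrl.hold(.4)
c=ctrl.calibration('wrist');im=ctrl.capture('wrist');np.save('w7.npy',im)
import pickle;pickle.dump(c,open('w7.pkl','wb'));sd=ctrl.capture('side')
u,v=proj(c,(.499,.101,.07)).round().astype(int);print(u,v)
a=cv2.resize(im[max(0,v-50):v+50,u-60:u+60],None,fx=5,fy=5,interpolation=cv2.INTER_CUBIC);save(a,'w7')
save(cv2.resize(sd[80:240,140:300],None,fx=3,fy=3),'side7');st()
E
```

```text
t 76.72 p [0.5483, -0.1581, 0.2212] F [0.4, -0.3, 0.3] w 79.3 ff 0.0
grip t 77.77 p [0.548, -0.158, 0.2206] F [0.1, 0.3, 0.8] w 35.7 ff 35.0
 t 82.33 p [0.4816, 0.3401, 0.4085] F [1.0, -0.0, -3.2] w 35.6 ff 35.0
True
seat t 83.15 p [0.4815, 0.34, 0.3905] F [1.5, 0.0, 4.7] w 35.3 ff 35.0
rel t 84.11 p [0.4808, 0.3396, 0.3893] F [-0.2, 0.1, -0.2] w 65.9 ff 0.0
[0.50304479 0.01671084 0.4201611 ]
249 100
 t 86.96 p [0.5031, 0.0169, 0.4202] F [0.3, 0.5, 0.5] w 66.1 ff 0.0
```

View pics/w7.png

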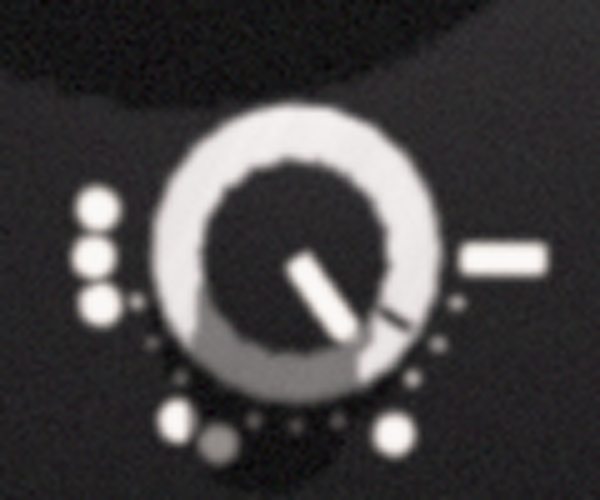

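View pics/side7.png

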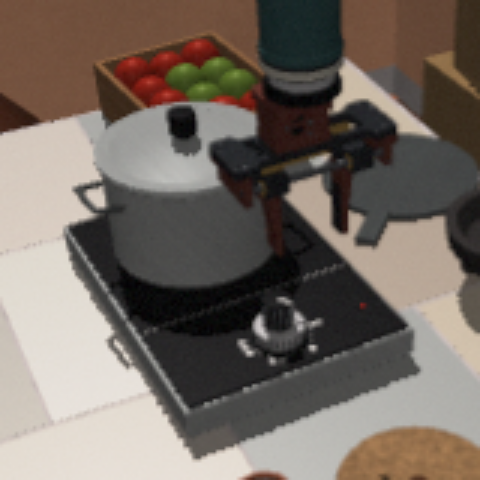

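The side view shows the lid level on the steamer rim. The overhead crop (5×) shows the control's axis at (296,253), the pointer from (300,260) to (345,333), the bar at (504,259), one dot at (394,436), two dots with their midpoint at about (197,431), and the ring mark at (395,317).

```bash
cat > k.py <<'E'
from h import *
def knob(c,im,guess=(.499,.101)):
    u,v=proj(c,(*guess,.106)).round().astype(int);g=cv2.cvtColor(im,cv2.COLOR_RGB2GRAY).astype(np.float32)
    yy,xx=np.mgrid[:g.shape[0],:g.shape[1]];r=np.hypot(xx-u,yy-v)
    w=lambda px,z:onplane(c,px,z)[:2]
    # ring outer contour -> axis
    m=((g>90)&(r<32)).astype(np.uint8);m=cv2.morphologyEx(m,cv2.MORPH_CLOSE,np.ones((5,5)))
    N,L,S,ce=cv2.connectedComponentsWithStats(m);i=1+np.argmax(S[1:,4])
    cn=max(cv2.findContours((L==i).astype(np.uint8),cv2.RETR_EXTERNAL,cv2.CHAIN_APPROX_NONE)[0],key=len)
    (a,b),R=cv2.minEnclosingCircle(cn);A=w((a,b),.069);print('axis',A,'Rpx',R,'diam',np.linalg.norm(w((a+R,b),.069)-w((a-R,b),.069)))
    ka=proj(c,(*A,.106))
    p=(g>140)&(np.hypot(xx-ka[0],yy-ka[1])<16)
    W=np.array([w((x,y),.106) for x,y in zip(xx[p],yy[p])]);wt=g[p]-100
    C=(W*wt[:,None]).sum(0)/wt.sum();l=np.linalg.svd((W-C)*wt[:,None]**.5,full_matrices=False)[2][0]
    l=l*np.sign(l@(C-A));print('npx',len(W),'line offset from axis',np.cross(l,C-A))
    return A,-np.arctan2(l[1],l[0])
E
python3 - <<'E'
from k import *
import pickle
c=pickle.load(open('w7.pkl','rb'));im=np.load('w7.npy')
A,t=knob(c,im)
px=lambda x,y:(249-60+(x+.5)/5-.5,50+(y+.5)/5-.5)
cl=lambda p,z:-np.arctan2(*(onplane(c,px(*p),z)[:2]-A)[::-1])
z0=cl((504,259),.05);print('pointer',t,t-z0,'zero',z0,'dot1',cl((394,436),.05)-z0,'dot2',cl((197,431),.05)-z0,'dot3',cl((95,257),.05)-z0,'ring',cl((395,317),.069)-z0)
print('pointer by hand',-np.arctan2(*(onplane(c,px(345,333),.106)-onplane(c,px(300,260),.106))[1::-1])-z0)
E
```

```text
axis [0.49921512 0.10024278] Rpx 31.349136352539062 diam 0.06737029612049904
npx 97 line offset from axis -0.0017316741994946976
pointer 0.8849871809120873 0.9216165312346806 zero -0.036629350322593325 dot1 1.0788264251478297 dot2 2.120870721890476 dot3 3.1242840822345737 ring 0.5623299613813293
pointer by hand 0.9897403282950189
```

```bash
sed -i 's/<16)$/<14)/; s/r<32/r<30/' k.py; python3 - <<'E'
from k import *
import pickle
c=pickle.load(open('w7.pkl','rb'));im=np.load('w7.npy')
_,t=knob(c,im);print(t+.0535)
A=onplane(c,(189+(296.5+.5)/5-.5,50+(252.5+.5)/5-.5),.069)[:2];print(A)
g=cv2.cvtColor(im,cv2.COLOR_RGB2GRAY)
ka=proj(c,(*A,.106)).round().astype(int);print(ka)
ctrl.gripper_to(.75,10)
ctrl.move_ptp([*A,.34],down(2.0))
print(ctrl.move_l([*A,.261],max_speed=.06,threshold=5));st('down')
ctrl.gripper_to(0,10);ctrl.hold(.3);s=st('grip');print(np.round(s['moment'],3))
E
```

```text
axis [0.49828141 0.10122507] Rpx 29.685665130615234 diam 0.06373753219699468
npx 76 line offset from axis -0.0016065621676087903
0.9400297857741452
[0.49759446 0.10081437]
[248 100]
False
down t 89.18 p [0.4978, 0.1008, 0.2614] F [-0.3, -0.2, 0.4] w 66.0 ff 0.0
grip t 90.04 p [0.497, 0.1006, 0.261] F [-3.9, -2.9, 6.3] w 36.6 ff 10.0
[-0.467  0.746  0.016]
```

```bash
python3 - <<'E'
from k import *
y0=2.0
q=np.array(ctrl.sense()['joint_positions'])
for k in range(4):
    q[5]+=1.07/4;ctrl.movej(q);ctrl.hold(.1)
s=st('turned');print(np.round(s['moment'],3),Ro.from_rotvec(s['ee_rot']).as_matrix()[:2,0])
ctrl.gripper_to(.75);ctrl.hold(.3)
p=s['ee_pos'];ctrl.move_l([p[0],p[1],.36],max_speed=.1)
p,r=above((.499,.1),.40,1.62);ctrl.move_ptp(p,r);ctrl.hold(.4)
c=ctrl.calibration('wrist');im=ctrl.capture('wrist');np.save('w8.npy',im)
import pickle;pickle.dump(c,open('w8.pkl','wb'))
_,t=knob(c,im,(.4978,.101));print('angle',t+.0535)
u,v=249,100;save(cv2.resize(im[50:150,189:309],None,fx=5,fy=5,interpolation=cv2.INTER_CUBIC),'w8');st()
E
```

```text
turned t 91.91 p [0.4978, 0.1005, 0.2611] F [4.7, -1.3, -4.2] w 36.8 ff 10.0
[-0.339 -0.764  0.059] [0.59548343 0.80336755]
axis [0.49787403 0.1010032 ] Rpx 29.8830623626709 diam 0.06412137368432462
npx 73 line offset from axis -4.925176266113015e-05
angle 2.0064537961247497
 t 95.28 p [0.5034, 0.017, 0.42] F [0.2, -0.1, 0.2] w 65.9 ff 0.0
```

View pics/w8.png

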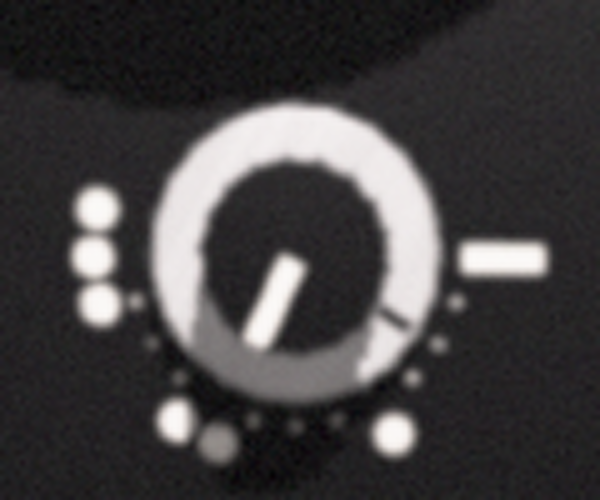

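The ring mark is still at (395,317), so the outer ring hasn't moved. The pointer now runs from about (292,258) to (257,345), a little short of the two dots. I'll measure again from closer in, by numbers only.

```bash
cat > k2.py <<'E'
from h import *
def meas():
    p,r=above((.498,.101),.30,1.62);ctrl.move_ptp(p,r);ctrl.hold(.4)
    c=ctrl.calibration('wrist');im=ctrl.capture('wrist');g=cv2.cvtColor(im,cv2.COLOR_RGB2GRAY)
    N,L,S,ce=cv2.connectedComponentsWithStats((g>130).astype(np.uint8))
    k=proj(c,(.498,.101,.106));print('knob px',k.round(1))
    for i in range(1,N):
        if S[i,4]<12 or np.hypot(*(ce[i]-k))>100: continue
        ys,xs=np.where(L==i);P=np.array([onplane(c,(x,y),.05)[:2] for x,y in zip(xs,ys)]);d=ce[i]-k
        line=''
        if np.hypot(*d)<22:
            W=np.array([onplane(c,(x,y),.106)[:2] for x,y in zip(xs,ys)]);wt=g[ys,xs]-60.
            C=(W*wt[:,None]).sum(0)/wt.sum();l=np.linalg.svd((W-C)*wt[:,None]**.5,full_matrices=False)[2][0]
            if l[1]>0:l=-l
            line=f'LINE cw {-np.arctan2(l[1],l[0]):.3f} len {np.ptp((W-C)@l):.4f} wid {np.ptp((W-C)@[-l[1],l[0]]):.4f} C {C.round(4)}'
            rows=[(int(y),round(float(xs[ys==y].mean()),1)) for y in np.unique(ys)][::3];line+=str(rows)
        print(S[i].tolist(),ce[i].round(1),'z.05',P.mean(0).round(4),line)
    return c,im
E
python3 - <<'E'
from k2 import *
c,im=meas();np.save('w9.npy',im);st()
E
```

```text
knob px [248.  100.3]
[0, 0, 512, 303, 66779] [245.5 171.5] z.05 [0.4981 0.0374] 
[207, 58, 82, 80, 2174] [249.   89.3] z.05 [0.4984 0.1095] LINE cw 0.107 len 0.0515 wid 0.0461 C [0.4983 0.1083][(58, 246.5), (61, 247.0), (64, 247.5), (67, 247.5), (70, 247.0), (73, 247.9), (76, 248.2), (79, 247.0), (82, 247.7), (85, 248.3), (88, 249.3), (91, 248.0), (94, 246.0), (97, 247.0), (100, 248.6), (103, 247.0), (106, 247.0), (109, 249.6), (112, 249.8), (115, 251.0), (118, 247.5), (121, 246.8), (124, 257.1), (127, 261.4), (130, 270.5), (133, 268.5), (136, 266.5)]
[186, 83, 12, 12, 117] [191.7  88.5] z.05 [0.4521 0.1082] 
[186, 96, 11, 12, 112] [191.  101.8] z.05 [0.4515 0.0978] 
[293, 98, 24, 9, 203] [304.8 102.1] z.05 [0.5443 0.1021] 
[232, 102, 18, 30, 260] [240.4 116.3] z.05 [0.4923 0.088 ] LINE cw 1.967 len 0.0192 wid 0.0056 C [0.4937 0.0911][(102, 244.0), (105, 245.0), (108, 244.5), (111, 242.5), (114, 241.5), (117, 240.0), (120, 238.5), (123, 237.5), (126, 236.0), (129, 235.0)]
[188, 109, 11, 12, 109] [193.1 114.8] z.05 [0.4532 0.0874] 
[210, 142, 9, 11, 83] [214.1 146.8] z.05 [0.471  0.0617] 
[269, 145, 11, 12, 101] [274.1 150.6] z.05 [0.5221 0.061 ] 
[223, 150, 7, 7, 41] [225.8 153. ] z.05 [0.481  0.0569] 
[218, 173, 18, 3, 50] [226.5 174. ] z.05 [0.4822 0.0384] 
[276, 173, 31, 3, 60] [287.3 174.3] z.05 [0.5351 0.0408] 
 t 96.21 p [0.5023, 0.0176, 0.3209] F [-0.6, -0.8, 0.8] w 66.3 ff 0.0
```

```bash
python3 - <<'E'
from k2 import *
A=[.4977,.1006]
ctrl.gripper_to(.75,10)
ctrl.move_l([*ctrl.sense()['ee_pos'][:2],.36])
ctrl.move_ptp([*A,.34],down(1.3))
print(ctrl.move_l([*A,.261],max_speed=.06,threshold=5))
ctrl.gripper_to(0,10);ctrl.hold(.3);st('grip')
q=np.array(ctrl.sense()['joint_positions']);q[5]+=.08;ctrl.movej(q);ctrl.hold(.3)
ctrl.gripper_to(.75);ctrl.hold(.3)
ctrl.move_l([*ctrl.sense()['ee_pos'][:2],.36],max_speed=.1)
meas();st()
E
```

```text
False
grip t 99.7 p [0.4977, 0.1006, 0.2611] F [-0.3, -0.0, 3.2] w 36.7 ff 10.0
knob px [248.7 101.4]
[0, 0, 512, 303, 66033] [245.4 170.8] z.05 [0.4973 0.0388] 
[208, 59, 81, 80, 2190] [249.7  90.1] z.05 [0.4983 0.1095] LINE cw 0.107 len 0.0515 wid 0.0462 C [0.4983 0.1084][(59, 247.0), (62, 247.5), (65, 248.0), (68, 247.5), (71, 248.0), (74, 248.2), (77, 248.3), (80, 248.0), (83, 246.9), (86, 250.0), (89, 247.5), (92, 247.5), (95, 249.0), (98, 249.1), (101, 249.1), (104, 249.1), (107, 249.1), (110, 250.3), (113, 250.0), (116, 251.5), (119, 245.8), (122, 249.6), (125, 256.8), (128, 262.4), (131, 271.0), (134, 269.5), (137, 267.0)]
[187, 84, 12, 12, 118] [192.4  89.3] z.05 [0.4522 0.1082] 
[186, 97, 12, 12, 115] [191.5 102.6] z.05 [0.4515 0.0977] 
[294, 99, 24, 9, 206] [305.7 103. ] z.05 [0.5444 0.102 ] 
[231, 103, 20, 29, 259] [240.1 116.7] z.05 [0.4915 0.0883] LINE cw 2.052 len 0.0196 wid 0.0055 C [0.493  0.0914][(103, 244.5), (106, 246.0), (109, 244.5), (112, 242.5), (115, 241.5), (118, 239.5), (121, 237.5), (124, 236.5), (127, 235.0), (130, 233.5)]
[188, 110, 12, 12, 111] [193.5 115.7] z.05 [0.453  0.0873] 
[210, 143, 10, 11, 88] [214.7 147.9] z.05 [0.471  0.0615] 
[270, 146, 11, 12, 101] [274.9 151.4] z.05 [0.5222 0.061 ] 
[223, 151, 7, 7, 42] [226.2 153.9] z.05 [0.4809 0.0568] 
[218, 174, 21, 3, 58] [227.8 175. ] z.05 [0.4829 0.0384] 
[276, 174, 17, 3, 48] [283.9 175.1] z.05 [0.5315 0.0408] 
 t 103.38 p [0.5023, 0.0181, 0.3204] F [0.5, 0.1, -1.2] w 66.1 ff 0.0
```

```bash
python3 - <<'E'
from h import *
ctrl.move_l([*ctrl.sense()['ee_pos'][:2],.45]);ctrl.hold(.5);print(ctrl.finish_job())
E
```

```text
the job is handed in; nothing more can be done
None
```

I handed the job in at about 105 s: all four jars stand upright in the steamer, one to a slot, the lid is seated on the rim, and the heat knob reads about 2.10 rad (two dots is 2.094) with the outer ring's mark where it was.

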